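Hang a utensil caddy on a keyhole stud

ROBOT

A 6-joint arm with a two-finger parallel gripper is mounted at the origin on a cart in front of the work surface, level with it; the furniture and walls round the work are solid. World frame = base frame: x ahead of the robot, y to its left, z up, the work surface at z = 0. Lengths are in mm, angles in rad, forces in N, time in s.
With the tool pointing down it reaches from about 350 to 975 mm from the base axis. Payload 7.1 kg.
Tool frame: the origin (TCP) lies at the very end of the fingers, on their centre line; the grasp point (between the pads) lies ctrl.hold_point_z behind it (ctrl.hold_point_z is the distance from the TCP to the grasp point, in mm); z points along the fingers, y is the line along which they close (so a half turn about z gives the same grasp; the last joint's range is limited). The gripper opens to 88 mm and grips with 3 to 60 N. Pads are 20 mm wide; open, the fingers measure 115 mm over their backs; the gripper's body (75 mm by 178 mm) begins 61 mm behind the grasp point.
Start: joints at [1.14, 0.423, 1.63, -0, 1.089, -0.019], TCP at [250.13, 572.748, 222.675] pointing down, gripper open.
Joint ranges: [-3, 3], [-0.9, 2.11], [0.09, 2.58], [-1.31, 4.45], [0.11, 2.69], [-2.54, 2.54]. Speed limits (rad/s): [2.39, 2.39, 3.01, 3.14, 3.14, 3.14].

INTERFACE

Orientations are given as a rotation vector (axis times angle).
In Python, from workcell import ctrl gives the robot as it stands. The module is installed in compiled form; this text tells all that it offers.
- The arm moves only by the shell command python3 -m creep 'ROWS'. ROWS is JSON, a list of rows, each an object with "translation": the shift along the tool's x, y, z in mm, a list of three; "angular": the turn, a rotation vector about the tool's x, y, z in rad, a list of three; "jaw": the opening, from 0 (shut) to 1 (fully open). A call has exactly 8 rows; each row is the pose to reach, as a shift and turn from the pose commanded when the call began, along the tool's axes at that moment; what a row does not reach only later rows make up. A row lasts 1/8 s, in which the tool goes at most 62.5 mm and 10.7 degrees, less where a joint would pass 70% of its speed; a pose out of reach is approached as far as the arm can. A call with a gripper value outside its range is refused whole. The fingers move at their own pace and stop on an object; the grip force is fixed at half the most. Time passes only in rows, so rows that repeat a pose let the fingers close, or fill a call up. It gives the time, the measured TCP pose, the force, the opening and the grip force at its end, in the units of the state.
- ctrl.get_obs(): the state, without advancing time (a new reading comes with each control period).
- ctrl.get_image(name): name is "scene" or "side" or "wrist"; returns the picture (384x512x3 uint8, red, green, blue); there is no depth.
- ctrl.camera_info(name): a dict with "camera_matrix" (3x3 intrinsics, pixels), "world_from_camera" (4x4, takes a point from camera to world coordinates). Camera axes: x right, y up, looking along -z (the intrinsics and any distortion apply to the point x, -y, -z); pixel columns grow to the right and rows downward; lengths in mm; the calibration is good to about 2 mm. A picture is of the moment at which its call begins: read the wrist's pose just before it. camera_info takes no time and is no camera call; for the wrist camera it gives the pose at the moment of the call.
- ctrl.close_job(): hands the job in; it is judged then, once.
Trained networks look in the newest picture that a camera, given by its name, has taken for a name from the list of things; names that differ only in an ending like _2 or _b are one class to them, and where a whole thing is asked for, a point or a joint stands for the part that bears it (a point fixed in the world has none). Each returns a list of dicts, best first, with "score" (0 to 1); they miss things now and then, are a little off and sometimes report something else, mostly with a low value. They report only what shows in the picture. A call takes as long as a camera call. They do not tell look-alikes from the thing itself.
- ctrl.look_for(camera, label): "rect" ([left, top, right, bottom] in pixels, round what is visible of it).
The state is a dict: "t": time; "qpos": joint angles; "qvel": joint speeds; "joint_torque": joint torques, N m; "ee_pos": TCP position; "orientation": TCP orientation; "ft_force": force on the tool from outside, world axes, zero at the start; "moment": the same for the moment, N m; "width": finger opening in mm; "grasp_force": force on a finger pad.
Only numpy, scipy, OpenCV 4.12 (cv2) and the standard library are available. Lean on these libraries where they do the work, as an engineer would, in place of code of your own. Each camera call takes 0.05 s, during which the arm holds its last target. There are 200 camera calls.

TASK

Hang the blue utensil caddy on the wooden stand: pass the round part of the keyhole in its back over the head of the steel stud until the back lies flat on the panel, then slide it down until it stops, fully home and locked behind the head, and let go. The stud is set at a different height on every stand, so find it gently by feel or by eye and never force the caddy against the stand (press with no more than about 15 N). Leave the spice jar, the timer and the tomato where they stand.

Things in the scene. Friction and masses are not known exactly. Their poses are not given: they have to be found in the camera images.
- caddy: open-topped blue box standing upright, 50 (its x) by 56 (its y) by 100 mm high, walls 4 mm, front wall 78 mm high, about 0.18 kg (varies). Origin: centre of its underside; z up. The keyhole is in its back wall, the +x side, away from the robot. Grip it from above across its 56 mm width (along y), on the outer faces of the side walls, fingertips about 40 mm below the rim.
- keyhole (a point): centre of the round part of the keyhole, outside face of the back wall: caddy frame (25, 0, 40) mm; axes as the caddy's. The round part is eight-sided, 26 mm across flats; an 11 mm wide slot runs up from its top. Inside the box two steel cams beside the slot rise from 0 to 4 mm off the wall between heights 58.5 and 70.5 mm, then stay 4 mm: they draw the sprung stud out as the caddy slides down.
- slot_end (a point): upper end of the keyhole's slot, outside face of the back wall: caddy frame (25, 0, 72) mm. Fully home, the stud's shank (8 mm thick) touches this end, so the keyhole's centre is then 28 mm below the stud's axis.
- stand: fixed wooden stand: foot 120 x 150 x 20 mm, upright panel 110 mm wide, 16 mm thick, top edge at 196 mm. Origin on the worktop, mid-width, 10 mm behind the panel's front face. Its x points away from the robot, square into the front face; z up. A steel stud sticks out of the front face towards the robot (-x).
- panel_mid (a point): point on the panel's front face, mid-width, 160 mm above the worktop; axes as the stand's. The stud's axis lies on this vertical line, at a height from 18 mm below to 18 mm above the point (clamped, not measured). Shank 8 mm thick; head 17 mm across, its underside 6 mm and outer face 12 mm in front of the panel: a back wall that misses the hole stops 12 mm off the panel, else it goes on to 0.
- stud (a joint): how far the stud is drawn out of the panel against its spring, m: 0 free, about 0.002 when the caddy is drawn in behind the head. Spring pull about 0.7 N free, 2.1 N drawn. Sliding the caddy down over the cams takes roughly 3 to 9 N; at the slot's end the force rises sharply: 12 N down is enough to be home.
- spice_jar: bystander: small glass spice jar with yellow lid, 42 mm across, 96 mm high, to the right of the stand; origin at the centre of its underside.
- timer: bystander: white kitchen timer, 66 mm square, 20 mm high, lying in front of the stand; origin at the centre of its underside.
- tomato: bystander: red tomato, 74 mm across, 69 mm high, to the left of the stand; origin at the centre of its underside.
There are look-alikes about, which are no part of the job. Several things have the shape of the caddy; the one meant has the colours described above.

How it is judged (in metres and radians):
On the way:
1. the hole has gone over the stud's head: the caddy's back is within 4.5 mm of the panel with the round part of the keyhole still around the stud (x of keyhole in the frame of panel_mid above -0.0045 m and y of keyhole in the frame of panel_mid between -0.012 and 0.012 m and z of keyhole in the frame of panel_mid between -0.035 and 0.035 m and value of joint stud below 0.001 m).
At the end, for the whole second after the job is handed in: The caddy hangs on the stud, upright within 0.1 rad and square to the panel within 0.12 rad, its back within 3 mm of the panel and centred within 6 mm on panel_mid, the keyhole 2 to 50 mm below panel_mid, at rest, and slid down so far that its cams hold the stud drawn out by more than 1.6 mm (value of joint stud above 0.0016 m and x of keyhole in the frame of panel_mid above -0.003 m and y of keyhole in the frame of panel_mid between -0.006 and 0.006 m and z of keyhole in the frame of panel_mid between -0.05 and -0.002 m and angle between caddy's own z axis and vertical below 0.1 rad and angle between the x axis of caddy and the x axis of stand, either way round below 0.12 rad and linear speed of caddy below 0.01 m/s); the robot touches nothing.
It fails at once if the caddy is pressed against the stand or its stud with more than 30 N, all contacts added up (contact force between caddy and stand above 30 N).
It fails at once if the spice jar is moved more than 25 mm (distance of spice_jar from where it was at the start of the episode above 0.025 m).
It fails at once if the timer is moved more than 25 mm (distance of timer from where it was at the start of the episode above 0.025 m).
It fails at once if the tomato is moved more than 25 mm (distance of tomato from where it was at the start of the episode above 0.025 m).
It also fails if it takes over 58 s, if anything falls off the work surface, if the arm or the gripper's body presses on something with over 40 N, if the wrist force passes 120 N, or if a joint passes its speed limit or range.

## Working session

There is one attempt and no reset: what is moved stays moved. The work goes in short steps, Python scripts to look and compute and a shell command to move; the robot and the scene stay as the last step left them, time stands still between calls to the robot, and variables do not carry over. Pictures are saved under pics/ and viewed, at most 13 in all, crops included, and the job is handed in when it is done.

```bash
mkdir -p pics; cat > h.py <<'E'
import numpy as np,cv2
from workcell import ctrl
from scipy.spatial.transform import Rotation as R
def snap(n,f):
    im=ctrl.get_image(n); cv2.imwrite('pics/'+f,im[:,:,::-1]); return im
def proj(n,P,ci=None):
    ci=ci or ctrl.camera_info(n); K=np.array(ci['camera_matrix']);T=np.linalg.inv(np.array(ci['world_from_camera']))
    p=(T[:3,:3]@np.atleast_2d(P).T).T+T[:3,3]; q=(K@np.c_[p[:,0],-p[:,1],-p[:,2]].T).T
    return q[:,:2]/q[:,2:]
def ray(n,uv,z=None,x=None,ci=None):
    ci=ci or ctrl.camera_info(n); K=np.array(ci['camera_matrix']);T=np.array(ci['world_from_camera'])
    d=np.linalg.inv(K)@[uv[0],uv[1],1]; d=T[:3,:3]@[d[0],-d[1],-d[2]];o=T[:3,3]
    s=(z-o[2])/d[2] if z is not None else (x-o[0])/d[0]
    return o+s*d
E
python3 - <<'E'
from h import *
print(ctrl.get_obs(),ctrl.hold_point_z)
a=snap('scene','s1.png');b=snap('side','d1.png')
for c in('scene','side'):
    for l in('caddy','stand','keyhole','stud'):
        print(c,l,[(np.round(r['rect']),round(r['score'],2)) for r in ctrl.look_for(c,l)][:4])
    print(ctrl.camera_info(c))
E
```

```text
{'t': 0.0, 'qpos': array([ 1.14001232e+00,  4.23791941e-01,  1.63066692e+00, -3.39617357e-05,
        1.08859436e+00, -1.90003420e-02]), 'qvel': array([ 0.00049291,  0.00100393, -0.00048862, -0.00061451, -0.00036175,
        0.00169782]), 'joint_torque': array([ 2.78452870e-03, -5.44647253e+01, -2.73665750e+01,  6.45217183e-02,
        2.27542670e-02, -1.35951768e-04]), 'ee_pos': array([249.91259596, 572.27125251, 221.94129265]), 'orientation': array([-6.42182944e-01, -3.07495337e+00,  2.24680500e-03]), 'ft_force': array([-0.2442676 , -0.00043677, -0.36637233]), 'moment': array([-0.02842583, -0.0142291 , -0.03938407]), 'grasp_force': 0.0, 'width': 87.91816024105265} 18.700000000000003
scene caddy [(array([193., 165., 222., 214.]), 0.8), (array([146., 176., 184., 229.]), 0.68)]
scene stand [(array([253., 152., 329., 269.]), 0.85), (array([148., 176., 185., 228.]), 0.48)]
scene keyhole [(array([147., 174., 181., 230.]), 0.96)]
scene stud [(array([288., 183., 296., 192.]), 0.57)]
{'camera_matrix': array([[445.38527111,   0.        , 254.70019328],
       [  0.        , 445.38527111, 195
[... 558 characters left out ...]
, 268.]), 0.73)]
side keyhole [(array([155., 165., 190., 218.]), 0.77), (array([200., 151., 230., 203.]), 0.68)]
side stud [(array([292., 176., 302., 186.]), 0.61)]
{'camera_matrix': array([[428.86092039,   0.        , 248.4760708 ],
       [  0.        , 428.86092039, 190.12375718],
       [  0.        ,   0.        ,   1.        ]]), 'world_from_camera': array([[ 8.58360911e-01,  2.27450209e-01, -4.59872752e-01,
         1.39660604e+02],
       [-5.12528889e-01,  4.20403473e-01, -7.48715606e-01,
        -5.34583440e+02],
       [ 2.30365807e-02,  8.78366280e-01,  4.77432711e-01,
         5.00864198e+02],
       [ 0.00000000e+00,  0.00000000e+00,  0.00000000e+00,
         1.00000000e+00]])}
```

```bash
python3 - <<'E'
import cv2
a=cv2.imread('pics/s1.png')[130:300,120:400];b=cv2.imread('pics/d1.png')[130:300,120:400]
cv2.imwrite('pics/c1.png',cv2.resize(cv2.vconcat([a,b]),None,fx=1.75,fy=1.75,interpolation=cv2.INTER_CUBIC))
E
```

```text
(no output)
```

View pics/s1.png

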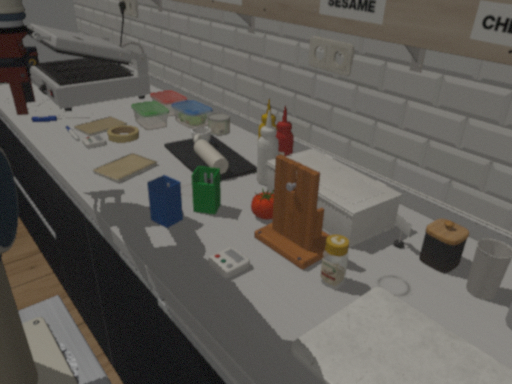

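View pics/c1.png

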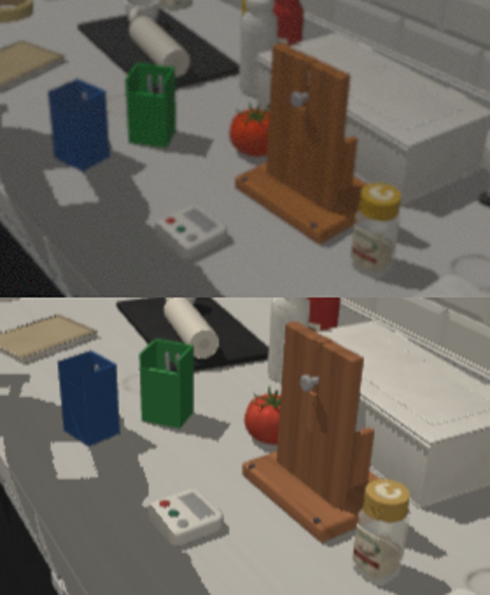

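Scene shows the blue caddy at (166,200), a green look-alike at (207,190), the stand at (292,210) with the stud at (292,187), the timer at (229,262), the jar at (335,262) and the tomato at (264,206). Next I'll fit the caddy by silhouette and enlarge the stand.

```bash
cat > fit.py <<'E'
from h import *
from scipy.optimize import minimize
def boxes(x,y,a):
    c,s=np.cos(a),np.sin(a); M=np.array([[c,-s],[s,c]])
    v=[(-25,-28,0),(-25,28,0),(25,-28,0),(25,28,0),(25,-28,100),(25,28,100),(-25,-28,78),(-25,28,78),(-21,-28,100),(-21,28,100)]
    return np.array([[*(M@p[:2]+[x,y]),p[2]] for p in v])
def mask(im,near):
    h=cv2.cvtColor(im,cv2.COLOR_RGB2HSV)
    m=((h[...,0]>105)&(h[...,0]<125)&(h[...,1]>110)).astype(np.uint8)
    n,l,st,_=cv2.connectedComponentsWithStats(m)
    i=l[near[1],near[0]]; print(st[i]); return (l==i).astype(np.uint8)
if __name__=='__main__':
    ms={c:mask(cv2.imread(f)[:,:,::-1].copy(),n) for c,f,n in(('scene','pics/s1.png',(163,205)),('side','pics/d1.png',(170,195)))}
    ci={c:ctrl.camera_info(c) for c in ms}
    def cost(p):
        t=0
        for c,m in ms.items():
            r=np.zeros((384*4,512*4),np.uint8); h=cv2.convexHull((proj(c,boxes(*p),ci[c])*4+1.5).round().astype(np.int32))
            cv2.fillConvexPoly(r,h,255); r=cv2.resize(r,(512,384),interpolation=cv2.INTER_AREA)/255.
            t+=np.abs(r-m).sum()
        return t
    p0=ray('scene',(163,226),z=0); print(p0)
    for a in(-.6,-.2,.2,.6):
        r=minimize(cost,[p0[0]+20,p0[1]+20,a],method='Nelder-Mead',options=dict(initial_simplex=[[p0[0]+20,p0[1]+20,a],[p0[0]+40,p0[1]+20,a],[p0[0]+20,p0[1]+45,a],[p0[0]+20,p0[1]+20,a+.3]]))
        print(r.x,r.fun)
    for c in ms:
        print(c,[np.round(np.array(ray(c,((q['rect'][0]+q['rect'][2])/2,(q['rect'][1]+q['rect'][3])/2),x=1))[:0]) for q in []])
E
python3 fit.py; python3 - <<'E'
import cv2
a=cv2.imread('pics/s1.png')[145:275,245:335];b=cv2.imread('pics/d1.png')[135:275,250:340]
b=b[:130]
cv2.imwrite('pics/c2.png',cv2.resize(cv2.hconcat([a,b]),None,fx=4.4,fy=4.4,interpolation=cv2.INTER_CUBIC))
E
```

```text
[ 149  176   33   51 1256]
[ 154  161   34   53 1429]
[411.11376109 246.46508318   0.        ]
[431.49254036 266.71139548  -0.83040754] 414.78431372549016
[4.30149883e+02 2.68020984e+02 2.06381524e-02] 345.63529411764705
[4.30443980e+02 2.68055598e+02 4.04092564e-03] 349.36470588235295
[431.13657349 266.09396213   0.88574632] 390.2470588235294
scene []
side []
```

View pics/c2.png

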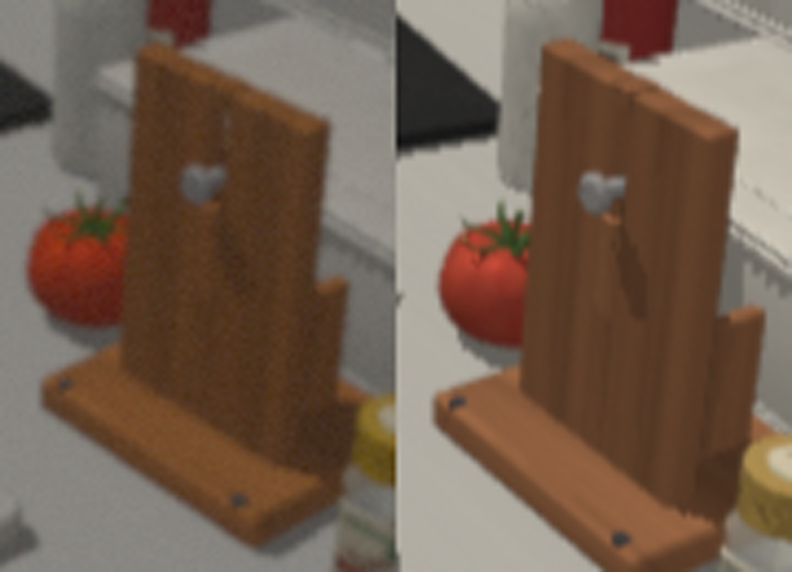

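The panel, foot and stud corners are clear in both views, with the stud head at about (290,187) in scene and (296,179) in side. I'll fit the stand's pose and the stud height from these corners.

```bash
python3 - <<'E'
from h import *
from scipy.optimize import least_squares
L=lambda u,v:(245+u/4.4,145+v/4.4); S=lambda u,v:(250+(u-396)/4.4,135+v/4.4)
obs={'scene':[L(135,55),L(122,375),L(328,122),L(43,390),L(250,525),L(195,187)],'side':[S(540,55),S(522,385),S(737,130),S(435,403),S(640,560),S(595,194)]}
ci={c:ctrl.camera_info(c) for c in obs}
def pts(p):
    x,y,a,f,z=p;v=np.array([(-10,55,196),(-10,55,20),(6,-55,196),(-f,75,20),(-f,-75,20),(-21,0,z)]);r=R.from_rotvec([0,0,a]);return r.apply(v)+[x,y,0]
def res(p,cs=('scene','side')): return np.concatenate([(proj(c,pts(p),ci[c])-obs[c]).ravel() for c in cs])
for cs in (('scene','side'),('scene',),('side',)):
    r=least_squares(res,[650,0,0,60,160],args=(cs,)); print(np.round(r.x,3)); print(np.round(r.fun,1))
# caddy by network rects
from fit import boxes
rects={'scene':[146.5,175,183,229.5],'side':[153,160,191,216]}
def rr(p):
    o=[]
    for c in rects:
        q=proj(c,boxes(*p,0.02),ci[c]); o+=list(np.r_[q.min(0),q.max(0)]-rects[c])
    return o
r=least_squares(rr,[430,268]);print(r.x,np.round(r.fun,1))
E
```

```text
[5.90749e+02 8.92600e+00 2.00000e-02 4.32650e+01 1.52358e+02]
[-0.4 -1.1 -1.2 -0.3  1.8  1.  -0.8 -2.5  1.1  0.5 -0.4  0.   0.2 -2.5
 -0.9  2.1  1.6  0.7 -0.1 -2.2 -0.8  1.9 -0.7 -0.1]
[5.89981e+02 7.84800e+00 7.00000e-03 4.39980e+01 1.53065e+02]
[-0.1 -0.9 -1.  -0.1  1.7  1.5 -0.8 -2.3  0.4  1.1 -0.4 -0. ]
[5.91340e+02 9.89100e+00 3.10000e-02 4.26720e+01 1.51775e+02]
[-0.  -2.7 -1.2  1.9  1.8  0.3 -0.  -2.3 -0.1  1.4 -0.7 -0.1]
[429.28605971 262.03535852] [ 1.7 -0.1 -0.6 -0.1  1.8  0.3 -2.9  0.1]
```

```bash
cat > to.py <<'E'
import sys
from h import *
o=ctrl.get_obs(); r=R.from_rotvec(o['orientation'])
x,y,z,a=map(float,sys.argv[1:5])  # target TCP, a = yaw of caddy frame (tool x = -caddy x)
tgt=R.from_matrix([[-np.cos(a),-np.sin(a),0],[-np.sin(a),np.cos(a),0],[0,0,-1]])
tgt=R.from_matrix(np.array([[-np.cos(a),-np.sin(a),0],[-np.sin(a),np.cos(a),0],[0,0,-1.]]))
print('shift',np.round(r.inv().apply(np.array([x,y,z])-o['ee_pos']),1),'turn',np.round((r.inv()*tgt).as_rotvec(),3))
E
python3 to.py 430 265 200 0; python3 -c "
from h import *
c=ctrl.camera_info('wrist');o=ctrl.get_obs();r=R.from_rotvec(o['orientation']).inv();T=np.array(c['world_from_camera']);print(r.as_matrix()@T[:3,:3],r.apply(T[:3,3]-o['ee_pos']),c['camera_matrix'])"
```

```text
shift [-288.  -210.    22.6] turn [-0.    -0.    -0.412]
[[-9.55278172e-04  9.54177857e-01  2.99238543e-01]
 [ 9.99997905e-01  1.45331271e-03 -1.44180170e-03]
 [-1.81062244e-03  2.99236538e-01 -9.54177245e-01]] [  82.73965541   -1.19215725 -161.98841765] [[291.56562805   0.         260.77235802]
 [  0.         291.56562805 192.23288968]
 [  0.           0.           1.        ]]
```

```bash
python3 -m creep '[{"translation":[-48,-35,3],"angular":[0,0,-0.1],"jaw":1},{"translation":[-96,-70,6],"angular":[0,0,-0.2],"jaw":1},{"translation":[-144,-105,10],"angular":[0,0,-0.3],"jaw":1},{"translation":[-192,-140,14],"angular":[0,0,-0.412],"jaw":1},{"translation":[-240,-175,18],"angular":[0,0,-0.412],"jaw":1},{"translation":[-288,-210,22],"angular":[0,0,-0.412],"jaw":1},{"translation":[-288,-210,22],"angular":[0,0,-0.412],"jaw":1},{"translation":[-288,-210,22],"angular":[0,0,-0.412],"jaw":1}]'
python3 - <<'E'
from h import *
snap('wrist','w1.png'); print(ctrl.look_for('wrist','caddy'));o=ctrl.get_obs();print(o['ee_pos'],o['orientation'],o['ft_force'])
from fit import boxes
print(np.round(proj('wrist',boxes(430,265,0.02))))
E
```

```text
t: 1.5
ee_pos: [430.1, 265.2, 200.8]
orientation: [0.001, 3.141, 0.001]
ft_force: [-0.0, -0.8, -0.4]
width: 88.1
grasp_force: 0.0
[{'rect': [227.2, 146.4, 295.2, 222.8], 'score': 0.75}, {'rect': [215.9, 220.6, 287.4, 301.8], 'score': 0.72}]
[429.60955076 266.11690836 200.84609064] [-2.44257118e-03  3.14135691e+00  6.39306147e-04] [ 1.05829068  0.57031929 -1.08268139]
[[237. 150.]
 [282. 149.]
 [239. 189.]
 [282. 188.]
 [232. 218.]
 [290. 217.]
 [232. 163.]
 [288. 162.]
 [230. 172.]
 [290. 171.]]
```

View pics/w1.png

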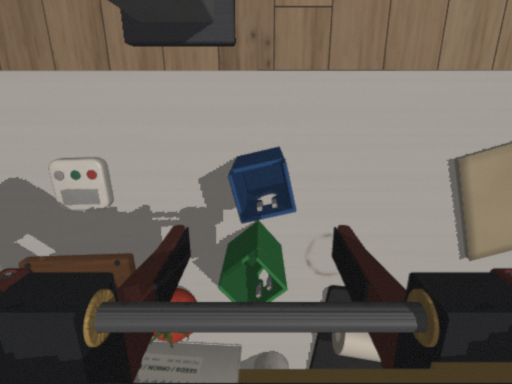

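The wrist picture shows the blue caddy with back-rim corners near (240,221) and (296,211), so it is turned about 0.18 rad. The green look-alike is behind it at (253,262), the timer at (80,183) and the foot of the stand at lower left. I'll fit the caddy silhouette in this view.

```bash
python3 - <<'E'
from h import *
from fit import boxes
from scipy.optimize import minimize
im=cv2.imread('pics/w1.png');h=cv2.cvtColor(im,cv2.COLOR_BGR2HSV)
m=((h[...,0]>100)&(h[...,0]<130)&(h[...,1]>90)).astype(np.uint8)
m=cv2.morphologyEx(m,cv2.MORPH_CLOSE,np.ones((3,3)))
n,l,st,_=cv2.connectedComponentsWithStats(m); i=1+np.argmax(st[1:,4]); print(st[i])
c=max(cv2.findContours((l==i).astype(np.uint8),0,2)[0],key=cv2.contourArea);hc=np.zeros(m.shape,np.uint8);cv2.fillPoly(hc,[c],1)
ci=ctrl.camera_info('wrist')
def poly(p,s=4): return cv2.convexHull((proj('wrist',boxes(*p),ci)*s+(s-1)/2).round().astype(np.int32))
def cost(p):
    r=np.zeros((384*4,2048),np.uint8);cv2.fillConvexPoly(r,poly(p),255)
    return np.abs(cv2.resize(r,(512,384),interpolation=cv2.INTER_AREA)/255.-hc).sum()
for a in (0,.18,.3):
    b=np.array([430,265,a]);r=minimize(cost,b,method='Nelder-Mead',options=dict(initial_simplex=[b,b+[15,0,0],b+[0,15,0],b+[0,0,.15]]));print(r.x,r.fun,hc.sum())
print(np.round(proj('wrist',boxes(*r.x),ci)).tolist())
E
```

```text
[ 229  148   67   74 3386]
[4.30455983e+02 2.67068756e+02 2.60040514e-01] 223.10588235294114 3660
[4.30715710e+02 2.66977244e+02 2.60270312e-01] 230.90588235294115 3660
[4.30907412e+02 2.66768521e+02 2.51753684e-01] 233.47843137254898 3660
[[235.0, 157.0], [279.0, 146.0], [246.0, 193.0], [287.0, 183.0], [241.0, 224.0], [297.0, 211.0], [229.0, 171.0], [283.0, 157.0], [228.0, 180.0], [286.0, 166.0]]
```

```bash
python3 to.py 430 267 60 0.21
```

```text
shift [ -0.4   0.8 140.8] turn [ 0.     0.    -0.208]
```

```bash
python3 -m creep '[{"translation":[-0.4,1,20],"angular":[0,0,-0.1],"jaw":1},{"translation":[-0.4,1,50],"angular":[0,0,-0.21],"jaw":1},{"translation":[-0.4,1,80],"angular":[0,0,-0.21],"jaw":1},{"translation":[-0.4,1,105],"angular":[0,0,-0.21],"jaw":1},{"translation":[-0.4,1,125],"angular":[0,0,-0.21],"jaw":1},{"translation":[-0.4,1,140],"angular":[0,0,-0.21],"jaw":1},{"translation":[-0.4,1,141],"angular":[0,0,-0.21],"jaw":0.5},{"translation":[-0.4,1,141],"angular":[0,0,-0.21],"jaw":0.5}]'
python3 -m creep '[{"translation":[0,0,0],"angular":[0,0,0],"jaw":0.4},{"translation":[0,0,0],"angular":[0,0,0],"jaw":0.4},{"translation":[0,0,0],"angular":[0,0,0],"jaw":0.4},{"translation":[0,0,0],"angular":[0,0,0],"jaw":0.4},{"translation":[0,0,0],"angular":[0,0,0],"jaw":0.4},{"translation":[0,0,0],"angular":[0,0,0],"jaw":0.4},{"translation":[0,0,0],"angular":[0,0,0],"jaw":0.4},{"translation":[0,0,0],"angular":[0,0,0],"jaw":0.4}]'
python3 to.py 430 267 260 0.02
```

```text
t: 2.6
ee_pos: [430.6, 266.6, 60.1]
orientation: [-0.331, 3.124, 0.0]
ft_force: [-0.7, -0.3, 0.6]
width: 71.2
grasp_force: 0.0
t: 3.6
ee_pos: [430.9, 266.3, 60.3]
orientation: [-0.329, 3.123, 0.001]
ft_force: [-1.2, -0.2, 5.5]
width: 56.2
grasp_force: 29.9
shift [   0.5    0.9 -199.7] turn [0.001 0.001 0.19 ]
```

```bash
python3 -m creep '[{"translation":[0,0,-15],"angular":[0,0,0],"jaw":0.4},{"translation":[0,0,-45],"angular":[0,0,0],"jaw":0.4},{"translation":[0,0,-80],"angular":[0,0,0.05],"jaw":0.4},{"translation":[0,0,-115],"angular":[0,0,0.1],"jaw":0.4},{"translation":[0,0,-135],"angular":[0,0,0.15],"jaw":0.4},{"translation":[0,0,-140],"angular":[0,0,0.19],"jaw":0.4},{"translation":[0,0,-140],"angular":[0,0,0.19],"jaw":0.4},{"translation":[0,0,-140],"angular":[0,0,0.19],"jaw":0.4}]'
python3 to.py 470 9 172 0.02;python3 -c "
from h import *
print(ctrl.get_obs()['ft_force'])"
```

```text
t: 4.6
ee_pos: [430.0, 265.7, 199.5]
orientation: [0.033, -3.141, 0.001]
ft_force: [-0.8, -0.4, -2.2]
width: 56.2
grasp_force: 29.9
shift [ -34.6 -257.5   27.6] turn [-0.    -0.001  0.001]
[-0.77840462 -0.38767427 -2.16196599]
```

```bash
python3 -m creep '[{"translation":[-4,-30,0],"angular":[0,0,0],"jaw":0.4},{"translation":[-10,-75,0],"angular":[0,0,0],"jaw":0.4},{"translation":[-17,-125,5],"angular":[0,0,0],"jaw":0.4},{"translation":[-24,-175,12],"angular":[0,0,0],"jaw":0.4},{"translation":[-30,-220,20],"angular":[0,0,0],"jaw":0.4},{"translation":[-33,-247,25],"angular":[0,0,0],"jaw":0.4},{"translation":[-34.6,-257.5,27.6],"angular":[0,0,0],"jaw":0.4},{"translation":[-34.6,-257.5,27.6],"angular":[0,0,0],"jaw":0.4}]'
python3 - <<'E'
from h import *
w=snap('wrist','w2.png');s=snap('scene','s2.png');d=snap('side','d2.png')
for c in('wrist','scene','side'):
    for l in('stud','caddy'): print(c,l,[(np.round(r['rect'],1),round(r['score'],2)) for r in ctrl.look_for(c,l)][:3])
a=s[130:290,210:335];b=d[130:290,210:335]
cv2.imwrite('pics/c3.png',cv2.resize(cv2.hconcat([a,b]),None,fx=3.2,fy=3.2,interpolation=cv2.INTER_CUBIC)[:,:,::-1])
print(ctrl.get_obs()['ee_pos'])
E
```

```text
t: 5.6
ee_pos: [470.0, 9.2, 171.7]
orientation: [0.03, -3.141, -0.0]
ft_force: [0.4, 0.6, -1.6]
width: 55.9
grasp_force: 29.9
wrist stud [(array([253.1, 340.5, 274.4, 368.5]), 0.71)]
wrist caddy [(array([428. , 203.2, 512. , 284. ]), 0.94), (array([200.9, 179.5, 319.1, 304.7]), 0.78)]
scene stud [(array([285.7, 181.5, 296.2, 193.4]), 0.44)]
scene caddy [(array([229.1, 167.2, 267.3, 232.3]), 0.97), (array([189.9, 165.7, 221. , 212.3]), 0.91)]
side stud [(array([291.1, 175. , 300. , 185. ]), 0.53), (array([258.7, 148.4, 332.6, 269.7]), 0.37), (array([226.2, 156.4, 271.3, 224.4]), 0.23)]
side caddy [(array([225.1, 150.6, 271.6, 219.8]), 0.97), (array([200.4, 152.8, 225.4, 203.2]), 0.83)]
[470.22408225   9.71077999 172.21033685]
```

View pics/w2.png

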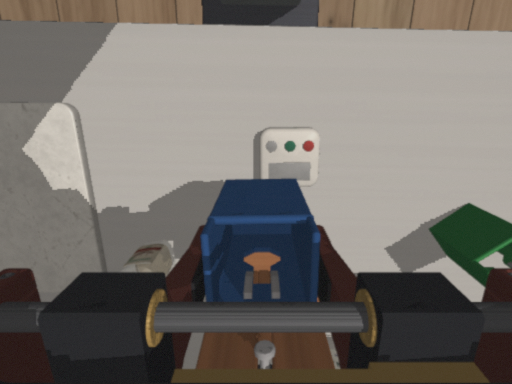

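View pics/c3.png

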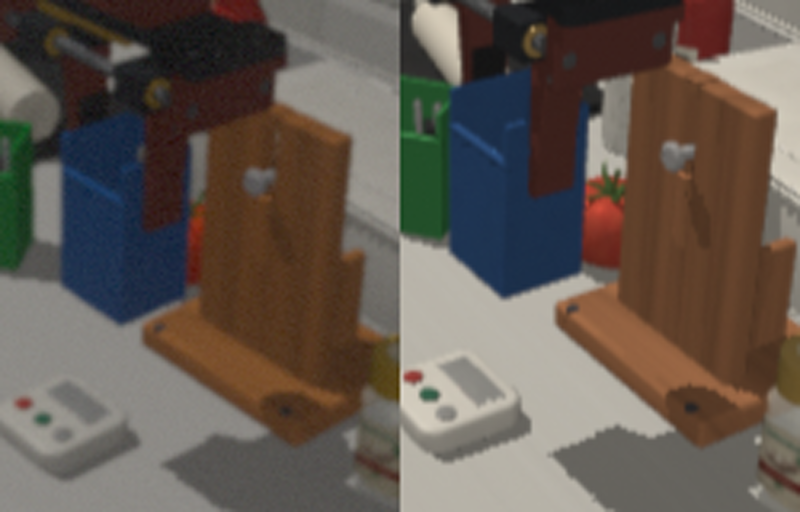

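The wrist picture shows the stud head at (264,352) and the keyhole and cams on the caddy's centre at about column 263, so the lateral line-up is already close. I'll triangulate the stud relative to the held caddy, so that camera bias cancels out.

```bash
python3 - <<'E'
from h import *
from fit import boxes
from scipy.optimize import least_squares
B=boxes(470,9.5,.02)+[0,0,112]
cc={'scene':[(248.1,230.6),(268.4,221.6)],'side':[(242.8,222.8),(266.9,214.4)]}
bias={}
for c in cc:
    e=np.array(cc[c])-proj(c,B[[0,2]]); bias[c]=e; print(c,'caddy resid',np.round(e,1))
print('back rim wrist',proj('wrist',B[[4,5]]), 'front rim',proj('wrist',B[[6,7]]))
kh=np.array([[470+25,10,152]]);print('kh',proj('wrist',kh))
st={'wrist':(264,350),'scene':(291,187),'side':(295.3,180)}
# face seen: head midpoint ~ x 572
def f(p,cs,b=0): return np.concatenate([proj(c,[p])[0]-st[c]+(bias[c].mean(0)*b if c in bias else 0) for c in cs])
for cs in(('wrist','scene','side'),('scene','side'),('wrist','side'),('wrist','scene')):
  for b in(0,1):
    r=least_squares(f,[570,9,152],args=(cs,b));print(cs,b,np.round(r.x,1),np.round(r.fun,1))
print('wrist at x572',ray('wrist',(264,350),x=572))
print('panel edges y at z~165',ray('wrist',(197,345),x=580),ray('wrist',(332,345),x=580))
E
```

```text
scene caddy resid [[ 1.2 -1.6]
 [ 0.6 -1.4]]
side caddy resid [[ 0.7 -0.6]
 [-0.1 -1. ]]
back rim wrist [[207.27499    322.28248226]
 [316.91647852 322.17280257]] front rim [[209.28542001 215.03061174]
 [314.69292634 214.97744284]]
kh [[261.61893623 260.67803974]]
('wrist', 'scene', 'side') 0 [578.6  13.7 147.9] [ 0.  -0.4 -0.7  0.3  1.3 -1. ]
('wrist', 'scene', 'side') 1 [578.9  13.8 146.9] [ 0.1 -1.1  0.2 -0.8  1.7 -1.4]
('scene', 'side') 0 [560.1  -6.5 161. ] [-0.2  0.9  0.3 -0.8]
('scene', 'side') 1 [564.1  -0.6 154.9] [-0.1  0.4  0.1 -0.4]
('wrist', 'side') 0 [578.   13.7 148.3] [ 0.1 -0.6  1.  -1.1]
('wrist', 'side') 1 [578.4  13.8 147.6] [ 0.1 -0.9  1.5 -1.7]
('wrist', 'scene') 0 [579.7  13.7 147.4] [-0.   0.2 -0.3  0.4]
('wrist', 'scene') 1 [580.1  13.8 146.4] [ 0.1 -0.4  0.7 -0.8]
wrist at x572 [572.          13.45021265 154.65527713]
panel edges y at z~165 [580.         -41.39004449 142.84410823] [580.          70.44813479 140.77103059]
```

```bash
python3 to.py 535 13.7 171 0.02
```

```text
shift [-64.8   2.6   1.2] turn [-0.     0.     0.001]
```

```bash
python3 -m creep '[{"translation":[-5,1,0.5],"angular":[0,0,0],"jaw":0.4},{"translation":[-17,2,1],"angular":[0,0,0],"jaw":0.4},{"translation":[-32,2.8,1],"angular":[0,0,0],"jaw":0.4},{"translation":[-45,2.8,1],"angular":[0,0,0],"jaw":0.4},{"translation":[-55,2.8,1],"angular":[0,0,0],"jaw":0.4},{"translation":[-62,2.8,1],"angular":[0,0,0],"jaw":0.4},{"translation":[-65,2.8,1],"angular":[0,0,0],"jaw":0.4},{"translation":[-65,2.8,1],"angular":[0,0,0],"jaw":0.4}]'
python3 - <<'E'
from h import *
w=snap('wrist','w3.png');s=snap('scene','s3.png');d=snap('side','d3.png')
o=ctrl.get_obs();print(o['ee_pos'],o['ft_force'],o['orientation'])
a=s[150:240,235:325];b=d[140:230,235:325]
cv2.imwrite('pics/c4.png',cv2.resize(cv2.hconcat([a,b]),None,fx=4.4,fy=4.4,interpolation=cv2.INTER_CUBIC)[:,:,::-1])
cv2.imwrite('pics/w3c.png',cv2.resize(w[170:384,170:350],None,fx=2.8,fy=2.8,interpolation=cv2.INTER_CUBIC)[:,:,::-1])
E
```

```text
t: 7.05
ee_pos: [535.0, 13.4, 171.0]
orientation: [0.032, -3.141, -0.0]
ft_force: [-0.3, -0.1, -2.3]
width: 55.8
grasp_force: 29.9
[534.7723097   13.38338332 171.07173857] [ 0.01483014  0.32260522 -2.21891106] [ 3.18183370e-02 -3.14113937e+00  3.06907281e-05]
```

View pics/w3c.png

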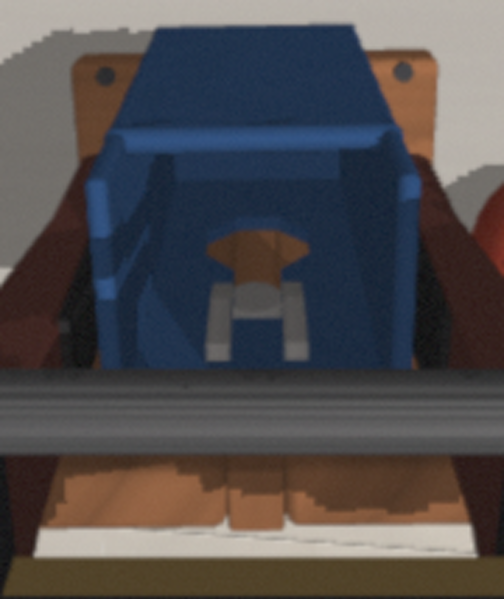

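The wrist view now shows the stud head through the keyhole at pixel (262,277), laterally centred between the cams. The foot's front corners are visible too, at (197,191) and (326,189).

```bash
python3 - <<'E'
from h import *
C=lambda u,v:(170+u/2.8-.3,170+v/2.8-.3)
for n,p,z in(('footL',C(74,62),20),('footR',C(437,54),20),('scrL',C(105,76),20),('scrR',C(403,72),20),('rimFL',C(118,140),189),('rimFR',C(392,127),189),('botFL',C(155,28),111),('botFR',C(355,25),111)): print(n,np.round(ray('wrist',p,z=z),1))
for x in(557,560,566,569,572,575,578): print(x,np.round(ray('wrist',C(258,300),x=x),1))
from fit import boxes
print(proj('wrist',[(560,13.9,151+13),(560,13.9,151-13),(560,13.9,151+32)])) # keyhole top/bottom, slot end
print('panel-top rear edge',ray('wrist',C(130,525),z=196))
E
```

```text
footL [550.8 -59.6  20. ]
footR [544.7  85.9  20. ]
scrL [556.5 -47.4  20. ]
scrR [552.6  72.8  20. ]
rimFL [512.7 -14.  189. ]
rimFR [509.1  38.  189. ]
botFL [511.5 -16.  111. ]
botFR [509.6  40.2 111. ]
557 [557.   13.6 174.5]
560 [560.   13.7 170. ]
566 [566.   13.9 161. ]
569 [569.   14.  156.4]
572 [572.   14.1 151.9]
575 [575.   14.1 147.4]
578 [578.   14.2 142.9]
[[262.07292037 271.65812629]
 [261.87697348 252.25335615]
 [262.25111487 289.30486427]]
panel-top rear edge [598.70410927 -13.00959019 196.        ]
```

View pics/c4.png

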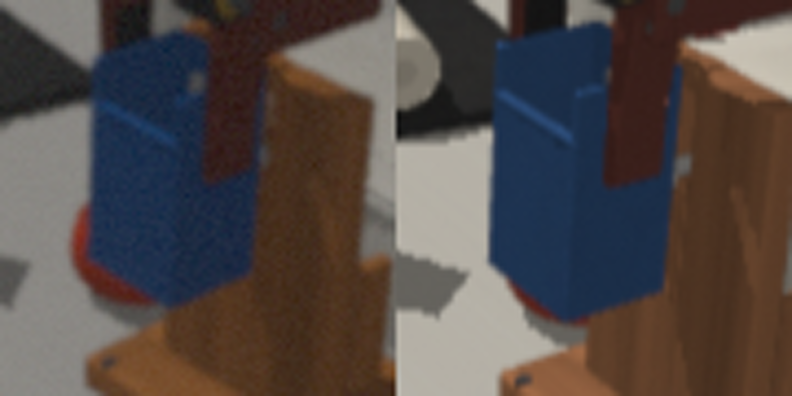

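Panel front works out at about x=583 and the stud at about z=152.5. Advancing gently with the keyhole about 1 mm higher.

```bash
python3 -m creep '[{"translation":[-3,0,-1],"angular":[0,0,0],"jaw":0.4},{"translation":[-6,0,-1.3],"angular":[0,0,0],"jaw":0.4},{"translation":[-8,0,-1.3],"angular":[0,0,0],"jaw":0.4},{"translation":[-9.5,0,-1.3],"angular":[0,0,0],"jaw":0.4},{"translation":[-10.5,0,-1.3],"angular":[0,0,0],"jaw":0.4},{"translation":[-11.5,0,-1.3],"angular":[0,0,0],"jaw":0.4},{"translation":[-12.5,0,-1.3],"angular":[0,0,0],"jaw":0.4},{"translation":[-13,0,-1.3],"angular":[0,0,0],"jaw":0.4}]'
```

```text
t: 8.2
ee_pos: [548.2, 13.7, 172.4]
orientation: [-0.032, 3.141, 0.0]
ft_force: [-0.8, -0.8, -2.3]
width: 55.9
grasp_force: 29.9
```

```bash
python3 -m creep '[{"translation":[-0.5,0,0],"angular":[0,0,0],"jaw":0.4},{"translation":[-1,0,0],"angular":[0,0,0],"jaw":0.4},{"translation":[-1.5,0,0],"angular":[0,0,0],"jaw":0.4},{"translation":[-2,0,0],"angular":[0,0,0],"jaw":0.4},{"translation":[-2.5,0,0],"angular":[0,0,0],"jaw":0.4},{"translation":[-3,0,0],"angular":[0,0,0],"jaw":0.4},{"translation":[-3.5,0,0],"angular":[0,0,0],"jaw":0.4},{"translation":[-4,0,0],"angular":[0,0,0],"jaw":0.4}]'
```

```text
t: 9.2
ee_pos: [552.1, 13.7, 172.4]
orientation: [0.032, -3.141, -0.0]
ft_force: [-1.0, 0.6, -1.7]
width: 56.0
grasp_force: 29.9
```

```bash
python3 -m creep '[{"translation":[-0.5,0,0],"angular":[0,0,0],"jaw":0.4},{"translation":[-1,0,0],"angular":[0,0,0],"jaw":0.4},{"translation":[-1.5,0,0],"angular":[0,0,0],"jaw":0.4},{"translation":[-2,0,0],"angular":[0,0,0],"jaw":0.4},{"translation":[-2.5,0,0],"angular":[0,0,0],"jaw":0.4},{"translation":[-3,0,0],"angular":[0,0,0],"jaw":0.4},{"translation":[-3.5,0,0],"angular":[0,0,0],"jaw":0.4},{"translation":[-3.5,0,0],"angular":[0,0,0],"jaw":0.4}]'
```

```text
t: 10.2
ee_pos: [555.6, 13.8, 172.4]
orientation: [-0.032, 3.141, -0.0]
ft_force: [-0.4, 0.2, -1.8]
width: 56.3
grasp_force: 29.9
```

```bash
python3 -m creep '[{"translation":[-0.5,0,0],"angular":[0,0,0],"jaw":0.4},{"translation":[-1,0,0],"angular":[0,0,0],"jaw":0.4},{"translation":[-1.5,0,0],"angular":[0,0,0],"jaw":0.4},{"translation":[-2,0,0],"angular":[0,0,0],"jaw":0.4},{"translation":[-2.5,0,0],"angular":[0,0,0],"jaw":0.4},{"translation":[-2.5,0,0],"angular":[0,0,0],"jaw":0.4},{"translation":[-2.5,0,0],"angular":[0,0,0],"jaw":0.4},{"translation":[-2.5,0,0],"angular":[0,0,0],"jaw":0.4}]'
```

```text
t: 11.2
ee_pos: [558.1, 13.9, 172.4]
orientation: [0.032, -3.141, 0.0]
ft_force: [-0.2, -0.1, -2.6]
width: 56.1
grasp_force: 29.9
```

```bash
python3 -m creep '[{"translation":[-0.5,0,0],"angular":[0,0,0],"jaw":0.4},{"translation":[-1,0,0],"angular":[0,0,0],"jaw":0.4},{"translation":[-1.5,0,0],"angular":[0,0,0],"jaw":0.4},{"translation":[-2,0,0],"angular":[0,0,0],"jaw":0.4},{"translation":[-2,0,0],"angular":[0,0,0],"jaw":0.4},{"translation":[-2,0,0],"angular":[0,0,0],"jaw":0.4},{"translation":[-2,0,0],"angular":[0,0,0],"jaw":0.4},{"translation":[-2,0,0],"angular":[0,0,0],"jaw":0.4}]'
python3 - <<'E'
from h import *
w=snap('wrist','w4.png');d=snap('side','d4.png')
o=ctrl.get_obs();print(o['ee_pos'],o['ft_force'])
a=cv2.resize(w[170:360,180:345],None,fx=2.6,fy=2.6,interpolation=cv2.INTER_CUBIC);b=cv2.resize(d[150:230,245:315],(432,494),interpolation=cv2.INTER_CUBIC)
cv2.imwrite('pics/c5.png',cv2.resize(cv2.hconcat([a,b]),(790,450))[:,:,::-1])
E
```

```text
t: 12.2
ee_pos: [559.4, 13.9, 172.2]
orientation: [0.032, -3.14, 0.0]
ft_force: [-5.4, -0.2, -0.5]
width: 56.1
grasp_force: 29.8
[559.38929054  13.89633392 172.19856728] [-5.81035582  0.00882247 -0.04023486]
```

View pics/c5.png

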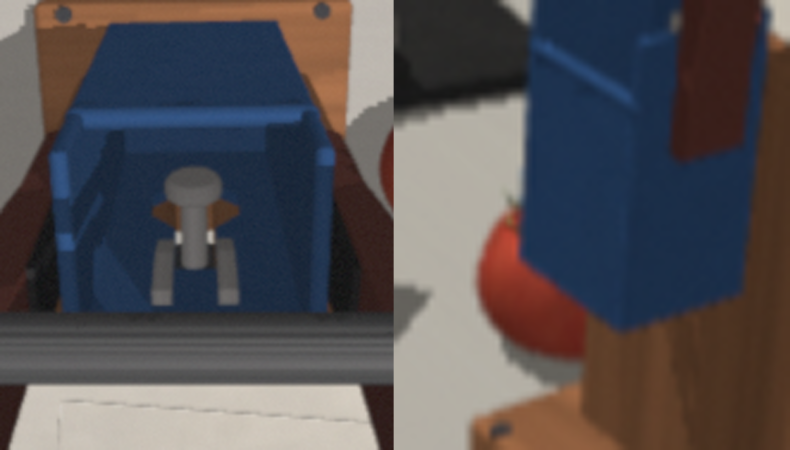

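The head is through the hole and the back is flat on the panel, with contact at about 5.8 N. Easing the press a little and sliding down.

```bash
python3 -m creep '[{"translation":[0.2,0,0],"angular":[0,0,0],"jaw":0.4},{"translation":[0.4,0,0],"angular":[0,0,0],"jaw":0.4},{"translation":[0.4,0,2],"angular":[0,0,0],"jaw":0.4},{"translation":[0.4,0,4],"angular":[0,0,0],"jaw":0.4},{"translation":[0.4,0,6],"angular":[0,0,0],"jaw":0.4},{"translation":[0.4,0,8],"angular":[0,0,0],"jaw":0.4},{"translation":[0.4,0,10],"angular":[0,0,0],"jaw":0.4},{"translation":[0.4,0,12],"angular":[0,0,0],"jaw":0.4}]'
```

```text
t: 13.3
ee_pos: [559.5, 13.8, 160.4]
orientation: [0.032, -3.141, 0.0]
ft_force: [-6.4, -0.3, 1.5]
width: 56.2
grasp_force: 29.8
```

```bash
python3 -m creep '[{"translation":[0.3,0,1],"angular":[0,0,0],"jaw":0.4},{"translation":[0.3,0,2],"angular":[0,0,0],"jaw":0.4},{"translation":[0.3,0,3],"angular":[0,0,0],"jaw":0.4},{"translation":[0.3,0,4],"angular":[0,0,0],"jaw":0.4},{"translation":[0.3,0,5],"angular":[0,0,0],"jaw":0.4},{"translation":[0.3,0,6],"angular":[0,0,0],"jaw":0.4},{"translation":[0.3,0,7],"angular":[0,0,0],"jaw":0.4},{"translation":[0.3,0,8],"angular":[0,0,0],"jaw":0.4}]'
```

```text
t: 14.3
ee_pos: [559.4, 13.9, 152.3]
orientation: [0.032, -3.141, 0.0]
ft_force: [-5.1, -1.2, 1.0]
width: 55.8
grasp_force: 29.8
```

```bash
python3 -m creep '[{"translation":[0,0,0.6],"angular":[0,0,0],"jaw":0.4},{"translation":[0,0,1.2],"angular":[0,0,0],"jaw":0.4},{"translation":[0,0,1.8],"angular":[0,0,0],"jaw":0.4},{"translation":[0,0,2.4],"angular":[0,0,0],"jaw":0.4},{"translation":[0,0,3],"angular":[0,0,0],"jaw":0.4},{"translation":[0,0,3.6],"angular":[0,0,0],"jaw":0.4},{"translation":[0,0,4.2],"angular":[0,0,0],"jaw":0.4},{"translation":[0,0,4.5],"angular":[0,0,0],"jaw":0.4}]'
```

```text
t: 15.3
ee_pos: [559.5, 13.8, 148.0]
orientation: [-0.032, 3.141, -0.0]
ft_force: [-6.3, -0.5, 2.2]
width: 55.9
grasp_force: 29.8
```

```bash
python3 -m creep '[{"translation":[0,0,0.5],"angular":[0,0,0],"jaw":0.4},{"translation":[0,0,1],"angular":[0,0,0],"jaw":0.4},{"translation":[0,0,1.5],"angular":[0,0,0],"jaw":0.4},{"translation":[0,0,2],"angular":[0,0,0],"jaw":0.4},{"translation":[0,0,2.5],"angular":[0,0,0],"jaw":0.4},{"translation":[0,0,3],"angular":[0,0,0],"jaw":0.4},{"translation":[0,0,3.5],"angular":[0,0,0],"jaw":0.4},{"translation":[0,0,3.5],"angular":[0,0,0],"jaw":0.4}]'
```

```text
t: 16.3
ee_pos: [559.5, 13.8, 144.7]
orientation: [-0.032, 3.141, -0.0]
ft_force: [-5.7, -0.6, 4.2]
width: 56.0
grasp_force: 29.8
```

```bash
python3 -m creep '[{"translation":[0,0,0.4],"angular":[0,0,0],"jaw":0.4},{"translation":[0,0,0.8],"angular":[0,0,0],"jaw":0.4},{"translation":[0,0,1.2],"angular":[0,0,0],"jaw":0.4},{"translation":[0,0,1.6],"angular":[0,0,0],"jaw":0.4},{"translation":[0,0,2],"angular":[0,0,0],"jaw":0.4},{"translation":[0,0,2.4],"angular":[0,0,0],"jaw":0.4},{"translation":[0,0,2.5],"angular":[0,0,0],"jaw":0.4},{"translation":[0,0,2.5],"angular":[0,0,0],"jaw":0.4}]'
```

```text
t: 17.3
ee_pos: [559.4, 13.8, 142.1]
orientation: [-0.032, 3.141, -0.0]
ft_force: [-5.7, 0.3, 3.4]
width: 55.9
grasp_force: 29.8
```

```bash
python3 -m creep '[{"translation":[0,0,0.4],"angular":[0,0,0],"jaw":0.4},{"translation":[0,0,0.8],"angular":[0,0,0],"jaw":0.4},{"translation":[0,0,1.2],"angular":[0,0,0],"jaw":0.4},{"translation":[0,0,1.6],"angular":[0,0,0],"jaw":0.4},{"translation":[0,0,2],"angular":[0,0,0],"jaw":0.4},{"translation":[0,0,2],"angular":[0,0,0],"jaw":0.4},{"translation":[0,0,2],"angular":[0,0,0],"jaw":0.4},{"translation":[0,0,2],"angular":[0,0,0],"jaw":0.4}]'
python3 - <<'E'
from h import *
w=snap('wrist','w5.png')
o=ctrl.get_obs();print(o['ee_pos'],o['ft_force'])
cv2.imwrite('pics/c6.png',cv2.resize(w[190:310,190:335],None,fx=4,fy=4,interpolation=cv2.INTER_CUBIC)[:,:,::-1])
E
```

```text
t: 18.3
ee_pos: [559.5, 13.8, 141.3]
orientation: [-0.031, 3.141, -0.0]
ft_force: [-9.5, -0.3, 14.0]
width: 55.9
grasp_force: 29.8
[559.50589969  13.85797006 141.28068703] [-9.92944695 -0.58304835 13.82855967]
```

View pics/c6.png

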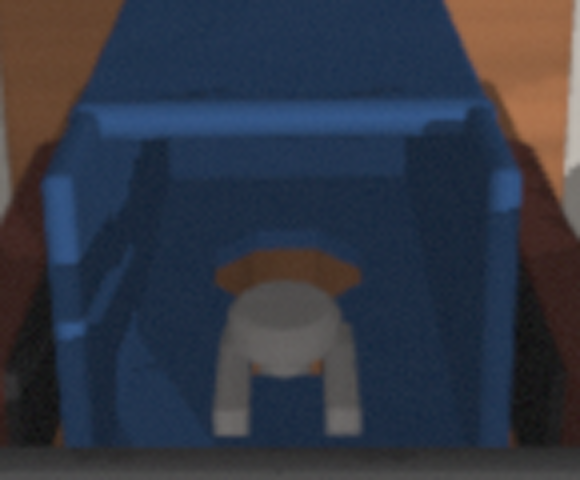

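The picture shows the head sitting over both cams at crop (285,320), with a sliver of slot still visible beneath it at (285,367). I'll compare that with where the slot end should project.

```bash
python3 - <<'E'
from h import *
o=ctrl.get_obs();e=o['ee_pos']; 
def P(x,y,z):
    q=proj('wrist',[e+R.from_rotvec([0,0,.02]).apply([x,y,z-60])])[0]; return np.round((q-[190,190])*4+1.5)
for n,p in dict(slot_end_in=(21,0,72),slot_end_out=(25,0,72),hole_top_in=(21,0,53),flat_w=(21,13,40),cam585=(21,8,58.5),cam705=(17,8,70.5),cam80=(17,8,80),head_home_face=(11,0,68),head_home_under=(17,0,68),head_top_home=(11,0,76.5),head_top_under=(17,0,76.5),head_bot_home=(11,0,59.5),rimF=(-25,0,78),head0=(13,0,60),head64=(12,0,64)).items(): print(n,P(*p))
E
```

```text
slot_end_in [290. 375.]
slot_end_out [290. 398.]
hole_top_in [290. 306.]
flat_w [363. 266.]
cam585 [340. 324.]
cam705 [344. 346.]
cam80 [347. 384.]
head_home_face [290. 302.]
head_home_under [290. 336.]
head_top_home [291. 334.]
head_top_under [291. 370.]
head_bot_home [290. 272.]
rimF [291. 104.]
head0 [290. 285.]
head64 [290. 293.]
```

It matches home: the head face is predicted at row 302 and seen at about 306, and the force has risen sharply. Unloading, opening and retreating straight up.

```bash
python3 -m creep '[{"translation":[0.3,0,-0.4],"angular":[0,0,0],"jaw":0.4},{"translation":[0.5,0,-0.7],"angular":[0,0,0],"jaw":0.4},{"translation":[0.5,0,-0.7],"angular":[0,0,0],"jaw":0.4},{"translation":[0.5,0,-0.7],"angular":[0,0,0],"jaw":0.7},{"translation":[0.5,0,-0.7],"angular":[0,0,0],"jaw":1},{"translation":[0.5,0,-0.7],"angular":[0,0,0],"jaw":1},{"translation":[0.5,0,-0.7],"angular":[0,0,0],"jaw":1},{"translation":[0.5,0,-0.7],"angular":[0,0,0],"jaw":1}]'
python3 -m creep '[{"translation":[0,0,-4],"angular":[0,0,0],"jaw":1},{"translation":[0,0,-12],"angular":[0,0,0],"jaw":1},{"translation":[0,0,-25],"angular":[0,0,0],"jaw":1},{"translation":[0,0,-40],"angular":[0,0,0],"jaw":1},{"translation":[0,0,-55],"angular":[0,0,0],"jaw":1},{"translation":[0,0,-70],"angular":[0,0,0],"jaw":1},{"translation":[0,0,-80],"angular":[0,0,0],"jaw":1},{"translation":[0,0,-80],"angular":[0,0,0],"jaw":1}]'
python3 - <<'E'
from h import *
w=snap('wrist','w6.png');s=snap('side','d6.png')
a=cv2.resize(w[170:340,150:370],None,fx=2,fy=2,interpolation=cv2.INTER_CUBIC);b=cv2.resize(s[120:290,225:345],None,fx=2,fy=2,interpolation=cv2.INTER_CUBIC)
cv2.imwrite('pics/c7.png',cv2.hconcat([a,b])[:,:,::-1])
E
```

```text
t: 19.35
ee_pos: [559.0, 13.9, 140.5]
orientation: [-0.032, 3.141, 0.0]
ft_force: [0.0, -0.2, -0.7]
width: 87.7
grasp_force: 0.0
t: 20.35
ee_pos: [559.4, 13.9, 221.5]
orientation: [-0.032, 3.14, -0.0]
ft_force: [0.3, 0.4, -0.5]
width: 87.8
grasp_force: 0.0
```

View pics/c7.png

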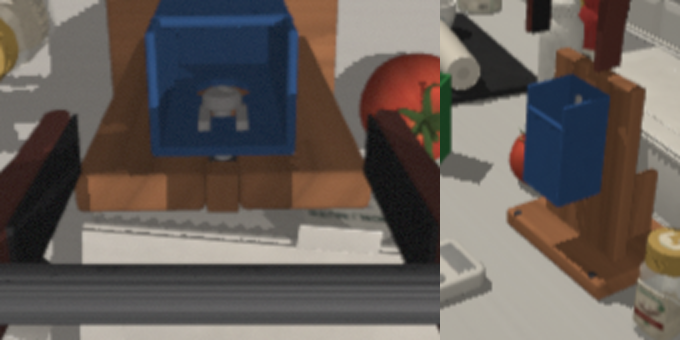

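The caddy hangs flat and upright on the panel with the head over the cams. The gripper is clear and the tomato, jar and timer are where they were. Handing in.

```bash
python3 -c "
from workcell import ctrl
print(ctrl.close_job())"
```

```text
the job is handed in; nothing more can be done
None
```

The blue caddy is hanging on the stud: it slid down until the force rose sharply to about 14 N, I let go, and I handed the job in at about 20 s; no verdict came back.

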